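Put the loaf cake in the drop-front pastry cabinet

TASK

Put the loaf cake away: pull the front flap of the small pastry cabinet down until it rests level, stand the loaf tin upright inside on the cabinet's floor, let go of it, and then push the flap back up until it is fully shut. Move the flap gently in both directions (never let it drop or slam), keep the tin upright all the while, and leave the jar, the plates and the cake stand where they are.

Things in the scene. Friction and masses are not known exactly. Their poses are not given: they have to be found in the camera images.
- cabinet: Fixed counter-top pastry cabinet, wooden base and sides, clear roof and back, closed in front by a flap that slopes back. 230 deep (x), 240 wide (y), 176 high. Origin on the counter, mid-width, straight under the flap's hinge, which runs along y at the front lower edge. x points from the front into the cabinet, z up.
- cabinet_in (a point): Middle of the inner floor, 40 above the counter, 115 behind the hinge (axes as the cabinet's). The floor is 216 wide between the side walls and runs from the hinge to a back wall 220 behind it. The shut flap's inner face lies 7 behind the hinge at the floor and 30 behind it 50 above the floor.
- roof_edge (a point): Middle of the roof's front edge, at its underside: 72 behind the hinge line, 166 above the counter, 126 above the inner floor. Under this roof whatever reaches in must slant in from the front.
- flap (a joint): Front flap hinged at its bottom edge: 0 = shut (leaning back 25 degrees, resting by its own weight), growing as it comes down to 2.007 rad = level, out to the front, on its stop. Wooden frame with a clear pane, 150 from hinge to free edge, 210 wide, 12 thick, 0.4 kg; nearly free hinge: from upright it falls either way unless held.
- flap_hinge (a point): Middle of the flap's hinge axis, 40 above the counter. Its z axis points along the flap to the bar, its y axis along the hinge.
- flap_bar (a point): Middle of the flap's steel pull bar: round, 12 thick, 120 long, parallel to the hinge, 186 from it and 36 beyond the flap's free edge, on a post at each end, so it can be pinched from above between the posts at every angle of the flap. 209 above the counter when shut, 40 when level.
- tin: Dark steel loaf tin with a brown cake in it: 120 long (x), 52 wide (y), 50 high, the cake rising to 66, inset 6 from the rim all round. 0.3 to 0.55 kg. Origin at the centre of its underside, z up. Stands on the counter to the left or right of the cabinet's front.
- jar: Bystander: glass biscuit jar with a wooden lid, 90 diameter, 150 high. Origin at the centre of its underside, z up. The tin stands to one side of the cabinet's front, the jar to the other.
- plates: Bystander: stack of white plates, 176 diameter, 58 high. Origin at the centre of its underside.
- cake_stand: Bystander: wooden cake stand, 190 diameter, with a ring cake, 128 high in all. Origin at the centre of its underside.
There are look-alikes about, which are no part of the job. Several things look just like the tin: the one meant starts farthest from the robot's base.

How it is judged (in metres and radians):
On the way, in this order (a step that is already met when the one before it is completed fails the run):
1. the flap is pulled down level (value of joint flap above 1.9 rad), for 0.2 s.
2. the tin stands inside on the cabinet's floor, let go (x of tin in the frame of cabinet between 0.065 and 0.18 m and y of tin in the frame of cabinet between -0.09 and 0.09 m and z of tin in the frame of cabinet between 0.03 and 0.05 m and angle between tin's own z axis and vertical below 0.12 rad and contact force between the fingers and tin below 0.1 N), for 0.2 s.
At the end, for the whole second after the job is handed in: The flap is shut (joint below 0.06 rad) and the tin stands at rest inside on the cabinet's floor, upright within 0.12 rad, its origin 65 to 180 mm behind the hinge line, within 90 mm of the cabinet's middle and at the floor's height within 10 mm (value of joint flap below 0.06 rad and x of tin in the frame of cabinet between 0.065 and 0.18 m and y of tin in the frame of cabinet between -0.09 and 0.09 m and z of tin in the frame of cabinet between 0.03 and 0.05 m and angle between tin's own z axis and vertical below 0.12 rad and linear speed of tin below 0.02 m/s); the robot touches nothing.
It fails at once if the flap drops or slams (turns faster than 3 rad/s either way) (velocity of joint flap above 3 rad/s or velocity of joint flap below -3 rad/s).
It fails at once if the tin is tipped more than 0.6 rad (angle between tin's own z axis and vertical above 0.6 rad).
It fails at once if the jar, the plates or the cake stand is shifted by more than 30 mm or the jar is knocked over (distance of any of jar, plates, cake_stand from where it was at the start of the episode above 0.03 m or angle between jar's own z axis and vertical above 0.4 rad).
It also fails if it takes over 67 s, if anything falls off the work surface, if the arm or the gripper's body presses on something with over 40 N, if the wrist force passes 120 N, or if a joint passes its speed limit or range.

ROBOT

A 6-joint arm with a two-finger parallel gripper is mounted at the origin on the work surface. World frame = base frame: x ahead of the robot, y to its left, z up, the work surface at z = 0. Lengths are in m, angles in degrees, forces in N, time in s.
With the tool pointing down it reaches from about 0.25 to 0.725 m from the base axis. Payload 9.7 kg.
Tool frame: the origin (TCP) lies midway between the tips of the shut fingers; the grasp point (between the pads) lies 19 mm behind it; z points along the fingers, y is the line along which they close (so a half turn about z gives the same grasp; the last joint's range is limited). The gripper opens to 85 mm and grips with 20 to 120 N. Pads are 22 mm wide; open, the fingers measure 114 mm over their backs; the gripper's body (76 mm by 85 mm) begins 54 mm behind the grasp point. The pads swing forward as they close: fully open they stand 13 mm farther back than shut.
Start: joints at [-75.917, 4.979, 10.078, 95.1, 0, 90], TCP at [0.134, -0.533, 0.231] pointing down, gripper open.
Joint ranges: [-179.16, 179.16], [-48.56, 103.87], [-65.8, 70.77], [-126.05, 130.52], [-82.76, 87.17], [-180, 180]. Speed limits (degrees/s): [127.2, 127.2, 147.25, 180, 180, 180].

INTERFACE

Orientations are given as [roll, pitch, yaw] about the fixed x, y, z axes, in that order (R = Rz(yaw) Ry(pitch) Rx(roll)).
In Python, from workcell import readout, imaging, bot, spotter gives the robot as it stands.
- The arm moves only by the shell command python3 -m jog 'ROWS' [FORCE]. ROWS is JSON, a list of rows, each an object with "rotation": the turn, a rotation vector about the world's x, y, z in degrees, a list of three; "translation": the shift along the world's x, y, z in mm, a list of three; "grip": the finger opening in mm, from 0 to 85.4. In form: [{"rotation": [wx, wy, wz], "translation": [dx, dy, dz], "grip": grip}, ...]. A call has 1 to 20 rows; each row is the pose to reach, as a shift and turn from the pose commanded when the call began; what a row does not reach only later rows make up. A row lasts 1/10 s, in which the tool goes at most 50 mm and 8.59 degrees, less where a joint would pass 70% of its speed; a pose out of reach is approached as far as the arm can. A call with a gripper value outside its range is refused whole. The fingers move at their own pace and stop on an object; FORCE is the grip in N (left out, the last holds). Time passes only in rows, so rows that repeat a pose let the fingers close. It gives the time, the measured TCP pose, the force, the opening and the grip force at its end, in the units of the state.
- readout.get_obs(): the state, without advancing time (a new reading comes with each control period).
- imaging.camera(name): name is "scene" or "top" or "wrist"; returns (picture, depth): 400x640x3 uint8, red, green, blue; 400x640 float32, m along the optical axis (not along the pixel's ray), 0 where there is no reading.
- imaging.camera_info(name): a dict with "vertical_fov" (degrees; the focal length in pixels is half the picture's height over the tangent of half this angle, whatever the lens; pixels are square), "cx", "cy" (the principal point, pixels), "extrinsics" (4x4, takes a point from camera to world coordinates); the wrist camera has in their place "tool_from_camera" (4x4, takes a point from camera to tool coordinates, whose origin is the TCP and whose axes are the flange's). Camera axes: x right, y down, z forward; pixel columns grow to the right and rows downward; lengths in m; the calibration is good to about 2 mm. The wrist camera is an equidistant fisheye: a pixel r from the principal point sees the ray r / f radians off the axis. A picture is of the moment at which its call begins: read the wrist's pose just before it. camera_info takes no time and is no camera call.
- bot.job_done(): hands the job in; it is judged then, once.
Trained networks look in the newest picture that a camera, given by its name, has taken for a name from the list of things; names that differ only in an ending like _2 or _b are one class to them, and where a whole thing is asked for, a point or a joint stands for the part that bears it (a point fixed in the world has none). Each returns a list of dicts, best first, with "confidence" (0 to 1); they miss things now and then, are a little off and sometimes report something else, mostly with a low value. They report only what shows in the picture. A call takes as long as a camera call. They do not tell look-alikes from the thing itself.
- spotter.spot_in(camera, target): "box" ([centre column, centre row, width, height] in pixels, round what is visible of it).
- spotter.mark_of(camera, target): "uv" ([column, row] in pixels: a listed point, or the origin of a listed thing).
The state is a dict: "time": time; "q": joint angles; "qd": joint speeds; "joint_efforts": joint torques, N m; "ee_pos": TCP position; "tcp_rot": TCP orientation; "wrist_force": force on the tool from outside, world axes, zero at the start; "torque": the same for the moment, N m; "opening": finger opening in m; "grasp_force": force on a finger pad.
Only numpy, scipy, OpenCV 4.12 (cv2) and the standard library are available. Lean on these libraries where they do the work, as an engineer would, in place of code of your own. Each camera call takes 0.05 s, during which the arm holds its last target. There are 200 camera calls.

## Working session

There is one attempt and no reset: what is moved stays moved. The work goes in short steps, Python scripts to look and compute and a shell command to move; the robot and the scene stay as the last step left them, time stands still between calls to the robot, and variables do not carry over. Pictures are saved under pics/ and viewed, at most 13 in all, crops included, and the job is handed in when it is done.

```bash
mkdir -p pics; ls; cat > h.py <<'E'
import numpy as np, cv2
from workcell import readout, imaging, bot, spotter
from scipy.spatial.transform import Rotation as R
def world(cam,u,v,d):
    i=imaging.camera_info(cam); f=200/np.tan(np.radians(i['vertical_fov']/2))
    p=np.array([(u-i['cx'])/f*d,(v-i['cy'])/f*d,d,1]); return (np.array(i['extrinsics'])@p)[:3]
def ray(cam,u,v,z):
    i=imaging.camera_info(cam); f=200/np.tan(np.radians(i['vertical_fov']/2)); E=np.array(i['extrinsics'])
    r=E[:3,:3]@np.array([(u-i['cx'])/f,(v-i['cy'])/f,1]); o=E[:3,3]; return o+r*(z-o[2])/r[2]
def dep(d,u,v):
    w=d[int(v)-1:int(v)+2,int(u)-1:int(u)+2]; w=w[w>0]; return float(np.median(w)) if w.size else 0
E
python3 - <<'E'
from h import *
np.set_printoptions(precision=3,suppress=True)
ims=[]
for c in ['scene','top']:
    p,d=imaging.camera(c); ims.append(p); np.save(f'{c}_d.npy',d); np.save(f'{c}.npy',p)
    cv2.imwrite(f'pics/{c}0.png',p[:,:,::-1])
    for t in ['cabinet','cabinet_in','flap_hinge','flap_bar','roof_edge','tin','jar','plates','cake_stand']:
        for r in spotter.mark_of(c,t)[:4]:
            u,v=r['uv']; ok=0<=u<639 and 0<=v<399; dd=dep(d,u,v) if ok else 0
            print(c,t,round(r['confidence'],2),np.round(r['uv']),world(c,u,v,dd), )
print(readout.get_obs())
E
```

```text
pics
scene cabinet 0.65 [263. 246.] [0.641 0.03  0.089]
scene flap_hinge 0.57 [258. 236.] [ 0.638 -0.009  0.078]
scene flap_bar 0.89 [219. 211.] [ 0.707 -0.027  0.212]
scene roof_edge 0.91 [225. 225.] [ 0.705 -0.009  0.178]
scene tin 0.94 [475. 262.] [0.213 0.316 0.052]
scene tin 0.79 [412. 248.] [0.317 0.203 0.049]
scene tin 0.7 [333. 168.] [ 0.349 -0.117  0.063]
scene tin 0.66 [405. 321.] [0.456 0.347 0.064]
scene jar 0.76 [270. 149.] [ 0.462 -0.302  0.04 ]
scene cake_stand 0.91 [193. 172.] [ 0.701 -0.296  0.082]
scene cake_stand 0.21 [407. 320.] [0.449 0.348 0.063]
top cabinet 0.93 [321. 167.] [ 0.612 -0.024 -0.002]
top cabinet_in 0.69 [321. 131.] [ 0.694 -0.021  0.175]
top flap_hinge 0.7 [326. 157.] [ 0.632 -0.039  0.07 ]
top flap_bar 0.8 [326. 128.] [ 0.702 -0.038  0.177]
top roof_edge 0.9 [322. 134.] [ 0.683 -0.025  0.177]
top tin 0.93 [261. 254.] [0.299 0.18  0.066]
top tin 0.89 [359. 245.] [ 0.332 -0.15   0.065]
top tin 0.76 [226. 288.] [0.189 0.293 0.062]
top tin 0.58 [222. 219.] [0.418 0.315 0.061]
top jar 0.58 [408. 214.] [ 0.432 -0.307  0.112]
top plates 0.97 [214. 139.] [0.697 0.348 0.056]
top cake_stand 0.79 [419. 144.] [ 0.666 -0.347  0.118]
top cake_stand 0.43 [322. 131.] [ 0.694 -0.023  0.175]
{'time': 1.0, 'q': array([-75.916,   4.98 ,  10.078,  95.099,   0.001,  90.001]), 'qd': array([ 0.032, -0.022,  0.089,  0.011,  0.009,  0.003]), 'joint_efforts': array([ -0.003, -52.012,  46.486,   0.002,  -0.   ,   0.   ]), 'ee_pos': array([ 0.134, -0.533,  0.231]), 'tcp_rot': array([-179.999,   -0.001,   14.083]), 'wrist_force': array([-0.27 , -0.302, -0.234]), 'torque': array([ 0.045, -0.02 ,  0.074]), 'grasp_force': 0.0, 'opening': 0.08528410788905547}
```

View pics/scene0.png

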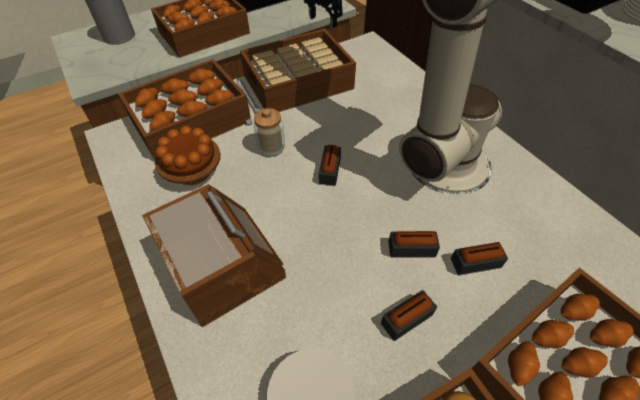

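View pics/top0.png

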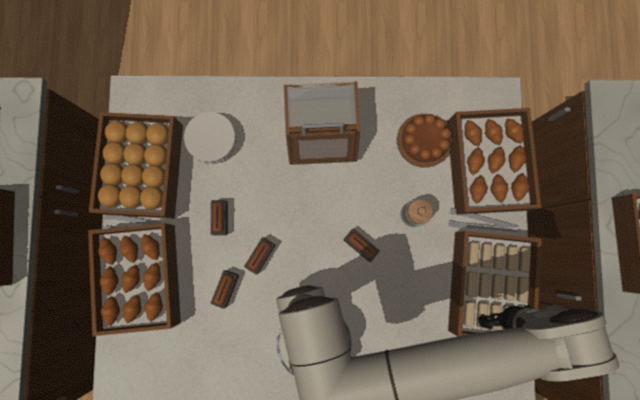

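Two views. The tin look-alikes in the top view are at (219,217), (260,255), (361,244) and (224,289), roughly 0.53, 0.35, 0.36 and 0.35 m from the base. The one meant is (219,217), which is (405,318) in the scene view. The cabinet is at (322,125), the jar at (419,211) on the opposite side, and the plates at (210,137).

```bash
python3 - <<'E'
from h import *
np.set_printoptions(precision=3,suppress=True)
def cloud(c):
    d=np.load(f'{c}_d.npy'); i=imaging.camera_info(c); f=200/np.tan(np.radians(i['vertical_fov']/2))
    v,u=np.mgrid[:400,:640]; P=np.stack([(u-i['cx'])/f*d,(v-i['cy'])/f*d,d],-1)@np.array(i['extrinsics'])[:3,:3].T+np.array(i['extrinsics'])[:3,3]
    P[d==0]=np.nan; return P
def rect(P,n):
    r=cv2.minAreaRect((P[:,:2]*1000).astype(np.float32)); print(n,len(P),np.round(r[0],1),np.round(r[1],1),round(r[2],1), 'z',np.percentile(P[:,2],[5,50,95]))
for c in ['scene','top']:
    P=cloud(c).reshape(-1,3); P=P[~np.isnan(P[:,0])]; x,y,z=P.T
    print(c,'counter z',np.median(z[(abs(z)<.02)&(x>.2)&(x<.6)]))
    rect(P[(x>.36)&(x<.5)&(y>.25)&(y<.39)&(z>.012)&(z<.08)],'tin')
    rect(P[(x>.36)&(x<.5)&(y>.25)&(y<.39)&(z>.054)&(z<.08)],'cake')
    C=(x>.56)&(x<.95)&(y>-.19)&(y<.18)
    rect(P[C&(z>.02)],'cab all'); rect(P[C&(z>.165)&(z<.19)],'roof'); rect(P[C&(z>.196)],'bar')
    J=(x>.38)&(x<.52)&(y>-.38)&(y<-.22)&(z>.12);rect(P[J],'jar')
i=imaging.camera_info('top');print(i)
p=np.load('top.npy'); a=cv2.resize(p[190:250,190:260],None,fx=5,fy=5)
q=np.load('top.npy'); b=cv2.resize(q[75:170,275:370],None,fx=300/95,fy=300/95)
cv2.imwrite('pics/crop.png',np.hstack([a,b[:300,:300]])[:,:,::-1])
E
```

```text
scene counter z 0.0013811408608535025
tin 1429 [427.8 331.8] [120.6  52.6] 1.2 z [0.023 0.059 0.069]
cake 796 [428.4 331.9] [105.4  46.1] 1.9 z [0.057 0.066 0.07 ]
cab all 11430 [736.9 -22.4] [235.5 244.8] 2.8 z [0.048 0.176 0.18 ]
roof 7149 [764.8 -21.7] [179.4 243.6] 3.0 z [0.174 0.177 0.18 ]
bar 293 [700.2 -22.2] [ 18.3 130.1] 3.2 z [0.201 0.214 0.217]
jar 439 [ 442.7 -338.7] [77.1 77.6] 64.3 z [0.123 0.133 0.151]
top counter z -1.3835598561939833e-05
tin 614 [425.3 332.2] [119.6  55.4] 1.1 z [0.023 0.058 0.069]
cake 343 [425.8 328.2] [116.7  48.3] 1.7 z [0.056 0.064 0.071]
cab all 5805 [736.9 -22.4] [238.4 240. ] 2.9 z [0.061 0.174 0.182]
roof 3790 [763.6 -20.8] [185.2 240. ] 2.7 z [0.17  0.176 0.181]
bar 177 [699.5 -24.6] [ 18. 129.] 2.3 z [0.202 0.213 0.218]
jar 482 [ 440.4 -341.1] [76.  77.6] 0.2 z [0.126 0.131 0.15 ]
{'vertical_fov': 48.07591083088616, 'cx': 314.78601999655876, 'cy': 203.27206129580924, 'extrinsics': array([[ 0.004, -0.994,  0.108,  0.308],
       [-1.   , -0.004,  0.003, -0.006],
       [-0.003, -0.108, -0.994,  1.579],
       [ 0.   ,  0.   ,  0.   ,  1.   ]])}
```

View pics/crop.png

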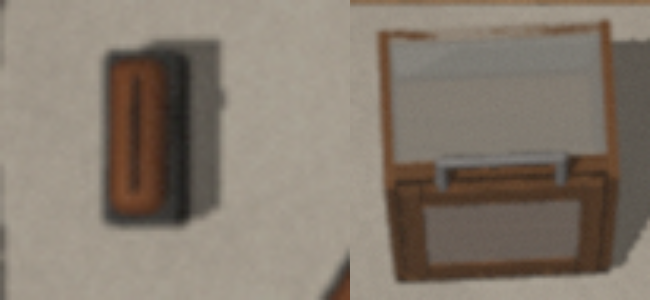

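The crop at top (219,217) shows a single tin with its brown cake, long side along x. It is the farthest of the four, at (0.427, 0.332), yaw about 1°. The cabinet's yaw is about 2.9° with the hinge at (0.622, -0.028). The bar is at (0.700, -0.024, 0.209), which matches the model (predicted 0.7005, -0.024). I'll move above the bar.

```bash
python3 -m jog '[{"rotation":[0,0,0],"translation":[0,0,59],"grip":60},{"rotation":[0,0,40],"translation":[280,255,65],"grip":60},{"rotation":[0,0,40],"translation":[280,255,65],"grip":60},{"rotation":[0,0,40],"translation":[280,255,65],"grip":60},{"rotation":[0,0,40],"translation":[280,255,65],"grip":60},{"rotation":[0,0,40],"translation":[280,255,65],"grip":60},{"rotation":[0,0,40],"translation":[280,255,65],"grip":60},{"rotation":[0,0,40],"translation":[280,255,65],"grip":60},{"rotation":[0,0,40],"translation":[280,255,65],"grip":60},{"rotation":[0,0,78.8],"translation":[566,509,59],"grip":60},{"rotation":[0,0,78.8],"translation":[566,509,59],"grip":60},{"rotation":[0,0,78.8],"translation":[566,509,59],"grip":60},{"rotation":[0,0,78.8],"translation":[566,509,59],"grip":60},{"rotation":[0,0,78.8],"translation":[566,509,59],"grip":60},{"rotation":[0,0,78.8],"translation":[566,509,59],"grip":60},{"rotation":[0,0,78.8],"translation":[566,509,59],"grip":60},{"rotation":[0,0,78.8],"translation":[566,509,59],"grip":60},{"rotation":[0,0,78.8],"translation":[566,509,59],"grip":60},{"rotation":[0,0,78.8],"translation":[566,509,59],"grip":60}]' 40
cat > see.py <<'E'
import sys
from h import *
s=readout.get_obs(); p,d=imaging.camera('wrist'); cv2.imwrite(f'pics/{sys.argv[1]}.png',p[:,:,::-1])
i=imaging.camera_info('wrist'); f=200/np.tan(np.radians(i['vertical_fov']/2)); T=np.array(i['tool_from_camera'])
def px(u,v,dd):
    a,b=u-i['cx'],v-i['cy']; r=np.hypot(a,b); th=r/f; k=np.tan(th)/max(r,1e-9)
    c=np.array([a*k*dd,b*k*dd,dd,1]); t=(T@c)[:3]
    return R.from_euler('xyz',s['tcp_rot'],degrees=True).apply(t)+s['ee_pos']
print(s['time'],s['ee_pos'],s['tcp_rot'],s['q'])
for t in sys.argv[2:]:
    for r in spotter.mark_of('wrist',t)[:3]:
        u,v=r['uv']; print(t,round(r['confidence'],2),np.round(r['uv']),px(u,v,dep(d,u,v)) if 0<u<639 and 0<v<399 else '')
E
python3 see.py w1 flap_bar flap_hinge roof_edge
```

```text
time: 2.9
ee_pos: [0.7002, -0.0239, 0.2889]
tcp_rot: [-179.9, 0.0, 93.0]
wrist_force: [-0.2, -0.6, 0.4]
opening: 0.0603
grasp_force: 0.0
2.9 [ 0.70022384 -0.02390968  0.28890552] [-1.79892908e+02  1.57709797e-03  9.29549791e+01] [-1.95128347e+00  3.19051937e+01  5.07298603e+01  1.08931231e+02
 -1.07304246e-02  8.50937489e+01]
flap_bar 0.84 [329. 210.] [ 0.70935517 -0.02207963  0.21210816]
flap_hinge 0.94 [258. 170.] [ 0.62397714 -0.03358232  0.04708876]
roof_edge 0.94 [315. 195.] [ 0.69860528 -0.01134941  0.20968116]
```

View pics/w1.png

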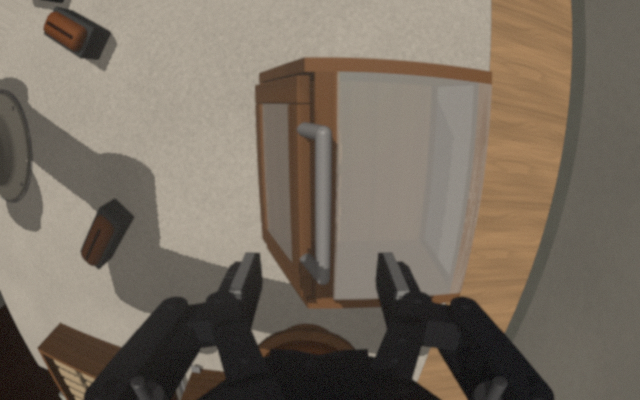

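The wrist view shows the bar from (320,130) to (318,265), with the fingers at (245,275) and (395,275) evenly either side of it. I'll descend and pinch.

```bash
python3 -m jog '[{"rotation":[0,0,0],"translation":[1,0,-40],"grip":60},{"rotation":[0,0,0],"translation":[1,0,-80],"grip":60},{"rotation":[0,0,0],"translation":[1,0,-97],"grip":60},{"rotation":[0,0,0],"translation":[1,0,-97],"grip":60},{"rotation":[0,0,0],"translation":[1,0,-97],"grip":5},{"rotation":[0,0,0],"translation":[1,0,-97],"grip":5},{"rotation":[0,0,0],"translation":[1,0,-97],"grip":5},{"rotation":[0,0,0],"translation":[1,0,-97],"grip":5},{"rotation":[0,0,0],"translation":[1,0,-97],"grip":5},{"rotation":[0,0,0],"translation":[1,0,-97],"grip":5}]' 40
python3 - <<'E'
import numpy as np
# arc shifts of the bar from shut, cabinet yaw 2.9
for k,q in enumerate(np.linspace(0,115,24)[1:]):
    a=np.radians(q-25); x=-186*(np.sin(a)+np.sin(np.radians(25))); z=186*(np.cos(a)-np.cos(np.radians(25)))
    print(k,round(q),round(x*np.cos(np.radians(2.9))),round(x*np.sin(np.radians(2.9))),round(z))
E
```

```text
time: 4.1
ee_pos: [0.7018, -0.0246, 0.195]
tcp_rot: [179.8, 0.0, 92.9]
wrist_force: [3.4, -1.0, 5.9]
opening: 0.0103
grasp_force: 39.2
0 5 -15 -1 6
1 10 -30 -2 11
2 15 -46 -2 15
3 20 -62 -3 17
4 25 -79 -4 17
5 30 -95 -5 17
6 35 -111 -6 15
7 40 -127 -6 11
8 45 -142 -7 6
9 50 -157 -8 0
10 55 -171 -9 -7
11 60 -185 -9 -16
12 65 -198 -10 -26
13 70 -210 -11 -37
14 75 -221 -11 -49
15 80 -231 -12 -62
16 85 -239 -12 -76
17 90 -247 -13 -90
18 95 -253 -13 -105
19 100 -258 -13 -120
20 105 -261 -13 -136
21 110 -264 -13 -152
22 115 -264 -13 -169
```

```bash
python3 -m jog '[{"rotation":[0,0,0],"translation":[-7,0,3],"grip":5},{"rotation":[0,0,0],"translation":[-15,-1,6],"grip":5},{"rotation":[0,0,0],"translation":[-30,-2,11],"grip":5},{"rotation":[0,0,0],"translation":[-46,-2,15],"grip":5},{"rotation":[0,0,0],"translation":[-62,-3,17],"grip":5},{"rotation":[0,0,0],"translation":[-79,-4,17],"grip":5},{"rotation":[0,0,0],"translation":[-95,-5,17],"grip":5},{"rotation":[0,0,0],"translation":[-111,-6,15],"grip":5},{"rotation":[0,0,0],"translation":[-127,-6,11],"grip":5},{"rotation":[0,0,0],"translation":[-142,-7,6],"grip":5},{"rotation":[0,0,0],"translation":[-157,-8,0],"grip":5},{"rotation":[0,0,0],"translation":[-157,-8,0],"grip":5}]' 40
```

```text
time: 5.3
ee_pos: [0.5426, -0.0325, 0.1939]
tcp_rot: [-180.0, 0.0, 92.9]
wrist_force: [-2.9, -0.6, 5.5]
opening: 0.0104
grasp_force: 41.6
```

```bash
python3 -m jog '[{"rotation":[0,0,0],"translation":[-7,0,-3],"grip":5},{"rotation":[0,0,0],"translation":[-14,-1,-7],"grip":5},{"rotation":[0,0,0],"translation":[-28,-1,-16],"grip":5},{"rotation":[0,0,0],"translation":[-41,-2,-26],"grip":5},{"rotation":[0,0,0],"translation":[-53,-3,-37],"grip":5},{"rotation":[0,0,0],"translation":[-64,-3,-49],"grip":5},{"rotation":[0,0,0],"translation":[-74,-4,-62],"grip":5},{"rotation":[0,0,0],"translation":[-82,-4,-76],"grip":5},{"rotation":[0,0,0],"translation":[-90,-5,-90],"grip":5},{"rotation":[0,0,0],"translation":[-96,-5,-105],"grip":5},{"rotation":[0,0,0],"translation":[-101,-5,-120],"grip":5},{"rotation":[0,0,0],"translation":[-104,-5,-136],"grip":5},{"rotation":[0,0,0],"translation":[-107,-5,-152],"grip":5},{"rotation":[0,0,0],"translation":[-107,-5,-162],"grip":5},{"rotation":[0,0,0],"translation":[-107,-5,-169],"grip":5},{"rotation":[0,0,0],"translation":[-107,-5,-171],"grip":5},{"rotation":[0,0,0],"translation":[-107,-5,-171],"grip":5},{"rotation":[0,0,0],"translation":[-107,-5,-171],"grip":5}]' 40
```

```text
time: 7.1
ee_pos: [0.4393, -0.0379, 0.0269]
tcp_rot: [179.6, 0.1, 92.9]
wrist_force: [-9.1, -1.3, 41.5]
opening: 0.0101
grasp_force: 46.9
```

```bash
python3 -m jog '[{"rotation":[0,0,0],"translation":[-107,-5,0],"grip":30},{"rotation":[0,0,0],"translation":[0,0,3],"grip":30},{"rotation":[0,0,0],"translation":[0,0,3],"grip":30}]' 40 >/dev/null & kill %1 2>/dev/null; wait; python3 - <<'E'
from h import *
print(readout.get_obs()['time'],readout.get_obs()['ee_pos'])
E
```

```text
7.1 [ 0.43933372 -0.03789652  0.02693149]
```

That last command had a wrong first row. I killed it before it moved anything (the clock still reads 7.1), so I'll release properly.

```bash
python3 -m jog '[{"rotation":[0,0,0],"translation":[0,0,4],"grip":30},{"rotation":[0,0,0],"translation":[0,0,4],"grip":30},{"rotation":[0,0,0],"translation":[0,0,4],"grip":30},{"rotation":[0,0,0],"translation":[0,0,4],"grip":30},{"rotation":[0,0,0],"translation":[0,0,30],"grip":30},{"rotation":[0,0,0],"translation":[0,0,70],"grip":30},{"rotation":[0,0,0],"translation":[0,0,120],"grip":40},{"rotation":[0,0,0],"translation":[0,0,170],"grip":75},{"rotation":[0,0,0],"translation":[0,0,170],"grip":75}]' 40
python3 - <<'E'
from h import *
np.set_printoptions(precision=3,suppress=True)
d=lambda y:R.from_euler('xyz',[180,0,y],degrees=True)
cur=R.from_euler('xyz',readout.get_obs()['tcp_rot'],degrees=True)
z=R.from_euler('z',1.2,degrees=True)
for th in (25,50):
    t=z*R.from_euler('y',-th,degrees=True)*R.from_euler('x',180,degrees=True)
    print(th,(t*cur.inv()).as_rotvec(degrees=True), t.as_euler('xyz',degrees=True))
for c in ['top']:
    p,D=imaging.camera(c); cv2.imwrite('pics/top1.png',p[:,:,::-1])
    for t in ['flap_bar','tin']:
        for r in spotter.mark_of(c,t)[:4]: print(t,r['confidence'],r['uv'],world(c,*r['uv'],dep(D,*r['uv'])))
print(readout.get_obs()['q'])
E
```

```text
time: 8.0
ee_pos: [0.4389, -0.0376, 0.1983]
tcp_rot: [179.5, 0.1, 92.9]
wrist_force: [-0.2, -1.3, -0.3]
opening: 0.0676
grasp_force: 0.0
25 [ 20.773 -18.631 -89.981] [180.  -25.    1.2]
50 [ 40.926 -37.433 -85.052] [180.  -50.    1.2]
tin 0.87 [260.8, 255.4] [0.296 0.179 0.064]
tin 0.81 [221.3, 218.3] [0.42  0.316 0.062]
tin 0.65 [360.6, 244.4] [ 0.334 -0.156  0.064]
tin 0.58 [223.3, 288.7] [0.185 0.302 0.065]
[ -4.9   -10.849  -9.514  91.388   0.003  82.214]
```

View pics/top1.png

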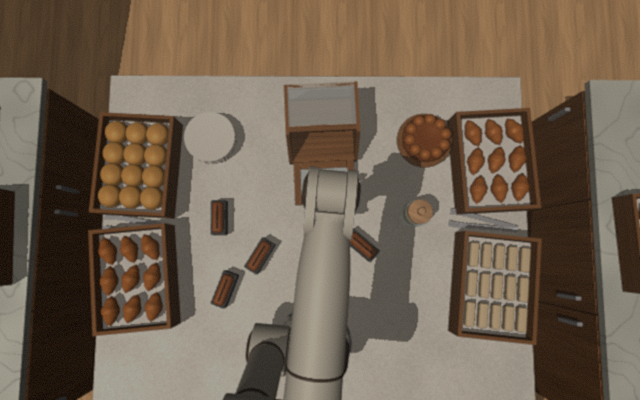

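The top view shows the flap down and level at (323,185) and the tin untouched at (219,217). I'll go above it, tilting the tool 50° forward.

```bash
python3 -m jog '[{"rotation":[4,-4,-15],"translation":[0,30,20],"grip":75},{"rotation":[20.8,-18.6,-90],"translation":[-40,180,20],"grip":75},{"rotation":[20.8,-18.6,-90],"translation":[-40,180,20],"grip":75},{"rotation":[20.8,-18.6,-90],"translation":[-40,180,20],"grip":75},{"rotation":[20.8,-18.6,-90],"translation":[-40,180,20],"grip":75},{"rotation":[20.8,-18.6,-90],"translation":[-40,180,20],"grip":75},{"rotation":[20.8,-18.6,-90],"translation":[-40,180,20],"grip":75},{"rotation":[20.8,-18.6,-90],"translation":[-40,180,20],"grip":75},{"rotation":[20.8,-18.6,-90],"translation":[-40,180,20],"grip":75},{"rotation":[20.8,-18.6,-90],"translation":[-40,180,20],"grip":75},{"rotation":[20.8,-18.6,-90],"translation":[-40,369,20],"grip":75},{"rotation":[20.8,-18.6,-90],"translation":[-40,369,20],"grip":75},{"rotation":[40.9,-37.4,-85],"translation":[-22,369,0],"grip":75},{"rotation":[40.9,-37.4,-85],"translation":[-22,369,0],"grip":75},{"rotation":[40.9,-37.4,-85],"translation":[-22,369,0],"grip":75},{"rotation":[40.9,-37.4,-85],"translation":[-22,369,0],"grip":75},{"rotation":[40.9,-37.4,-85],"translation":[-22,369,0],"grip":75},{"rotation":[40.9,-37.4,-85],"translation":[-22,369,0],"grip":75},{"rotation":[40.9,-37.4,-85],"translation":[-22,369,0],"grip":75}]' 60
python3 see.py w2 tin
```

```text
time: 10.05
ee_pos: [0.5261, 0.0564, 0.2044]
tcp_rot: [178.0, -49.3, 7.2]
wrist_force: [0.7, 0.8, -0.3]
opening: 0.075
grasp_force: 0.0
10.05 [0.52614351 0.05635078 0.20435257] [178.01946115 -49.33393399   7.23018046] [  7.14489765 -48.4751876  -47.43766056  41.7017027   -1.91584918
 179.94439445]
tin 0.61 [ 94. 353.] [0.42882189 0.30461089 0.03909834]
tin 0.4 [398. 236.] [ 0.62276599 -0.02840703  0.04518473]
```

View pics/w2.png

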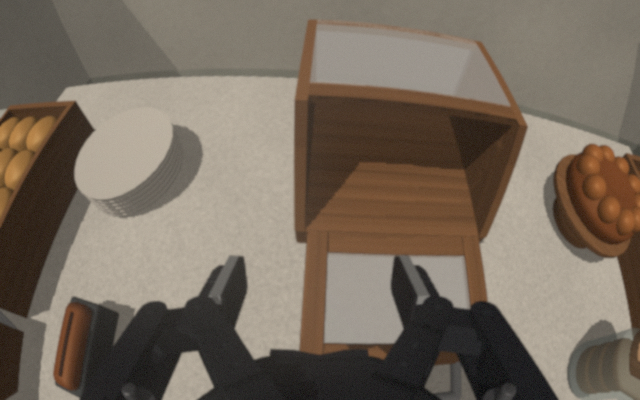

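The wrist view is still over the cabinet, which is open with the flap level. The move stopped short: joint 6 is at its 180° limit. I need the half-turned grasp, so I'll check where the camera sits on the tool and work out the kinematics.

```bash
python3 - <<'E'
from h import *
np.set_printoptions(precision=3,suppress=True)
print(np.array(imaging.camera_info('wrist')['tool_from_camera']))
cur=R.from_euler('xyz',readout.get_obs()['tcp_rot'],degrees=True)
z=R.from_euler('z',1.2,degrees=True)
f=lambda th:z*R.from_euler('y',-th,degrees=True)*R.from_euler('x',180,degrees=True)*R.from_euler('z',180,degrees=True)
d=R.from_euler('xyz',[180,0,100],degrees=True)
print('to down yaw100',(d*cur.inv()).as_rotvec(degrees=True))
for th in (0,25,40,45,50): print(th,(f(th)*d.inv()).as_rotvec(degrees=True), f(th).as_euler('xyz',degrees=True))
E
```

```text
[[-0.    -0.946 -0.324  0.084]
 [ 1.    -0.    -0.    -0.   ]
 [ 0.    -0.324  0.946 -0.141]
 [ 0.     0.     0.     1.   ]]
to down yaw100 [-43.064  34.304  87.235]
0 [-0.   0.  81.2] [-180.     0.  -178.8]
25 [-17.258 -21.011  79.816] [-180.    25.  -178.8]
40 [-27.563 -33.556  77.644] [-180.    40.  -178.8]
45 [-30.984 -37.72   76.692] [-180.    45.  -178.8]
50 [-34.395 -41.873  75.625] [-180.    50.  -178.8]
```

The half-turned grasp with a 40° tilt keeps the camera above the neighbouring tins and clear of the roof. I'll turn over to it through the tool-down pose.

```bash
python3 -m jog '[{"rotation":[-21.5,17,43.6],"translation":[-20,40,56],"grip":75},{"rotation":[-21.5,17,43.6],"translation":[-20,40,56],"grip":75},{"rotation":[-21.5,17,43.6],"translation":[-20,40,56],"grip":75},{"rotation":[-21.5,17,43.6],"translation":[-20,40,56],"grip":75},{"rotation":[-21.5,17,43.6],"translation":[-20,40,56],"grip":75},{"rotation":[-21.5,17,43.6],"translation":[-20,40,56],"grip":75},{"rotation":[-43,34.3,87.2],"translation":[-76,94,56],"grip":75},{"rotation":[-43,34.3,87.2],"translation":[-76,94,56],"grip":75},{"rotation":[-43,34.3,87.2],"translation":[-76,94,56],"grip":75},{"rotation":[-43,34.3,87.2],"translation":[-76,94,56],"grip":75},{"rotation":[-43,34.3,87.2],"translation":[-76,94,56],"grip":75},{"rotation":[-43,34.3,87.2],"translation":[-76,94,56],"grip":75},{"rotation":[-43,34.3,87.2],"translation":[-76,94,56],"grip":75},{"rotation":[-43,34.3,87.2],"translation":[-76,94,56],"grip":75}]' 80
```

```text
time: 11.55
ee_pos: [0.4509, 0.1511, 0.262]
tcp_rot: [180.0, -0.2, 99.8]
wrist_force: [-0.4, 0.0, 0.4]
opening: 0.0748
grasp_force: 0.0
```

```bash
python3 -m jog '[{"rotation":[0,0,40],"translation":[0,180,-40],"grip":75},{"rotation":[0,0,40],"translation":[0,180,-40],"grip":75},{"rotation":[0,0,40],"translation":[0,180,-40],"grip":75},{"rotation":[0,0,40],"translation":[0,180,-40],"grip":75},{"rotation":[0,0,40],"translation":[0,180,-40],"grip":75},{"rotation":[-27.6,-33.6,77.6],"translation":[-44,180,-82],"grip":75},{"rotation":[-27.6,-33.6,77.6],"translation":[-44,180,-82],"grip":75},{"rotation":[-27.6,-33.6,77.6],"translation":[-44,180,-82],"grip":75},{"rotation":[-27.6,-33.6,77.6],"translation":[-44,180,-82],"grip":75},{"rotation":[-27.6,-33.6,77.6],"translation":[-44,180,-82],"grip":75},{"rotation":[-27.6,-33.6,77.6],"translation":[-44,180,-82],"grip":75},{"rotation":[-27.6,-33.6,77.6],"translation":[-44,180,-82],"grip":75},{"rotation":[-27.6,-33.6,77.6],"translation":[-44,180,-82],"grip":75},{"rotation":[-27.6,-33.6,77.6],"translation":[-44,180,-82],"grip":75},{"rotation":[-27.6,-33.6,77.6],"translation":[-44,180,-82],"grip":75}]' 80
python3 see.py w3 tin
```

```text
time: 13.05
ee_pos: [0.4071, 0.3307, 0.1815]
tcp_rot: [179.7, 39.9, -179.2]
wrist_force: [0.1, 0.5, 1.0]
opening: 0.0746
grasp_force: 0.0
13.05 [0.40709915 0.33072209 0.18153164] [ 179.70050932   39.91078165 -179.23283324] [ 55.5368021  -26.42598408 -31.11038231  59.29928318 -31.40315947
  47.22939167]
tin 0.95 [314.  79.] [0.38061147 0.32787591 0.06369886]
tin 0.35 [334. 221.] [0.6308887  0.35715095 0.04073685]
```

View pics/w3.png

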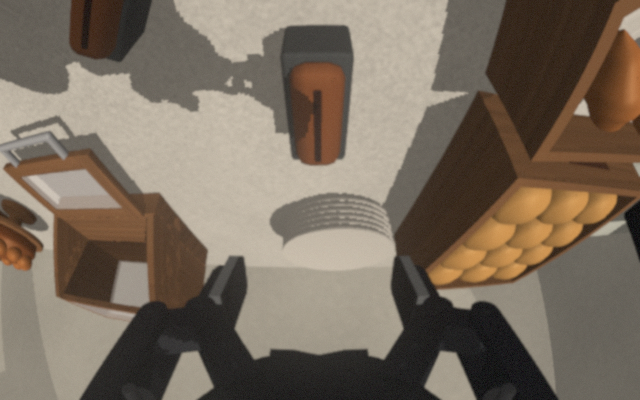

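The (upside-down) wrist view shows the tin at (316,95), centred between the fingers at columns 240 and 402. I'll descend vertically and grip.

```bash
python3 -m jog '[{"rotation":[0,0,0],"translation":[0,1,-40],"grip":75},{"rotation":[0,0,0],"translation":[0,1,-80],"grip":75},{"rotation":[0,0,0],"translation":[0,1,-110],"grip":75},{"rotation":[0,0,0],"translation":[0,1,-135],"grip":75},{"rotation":[0,0,0],"translation":[0,1,-150],"grip":75},{"rotation":[0,0,0],"translation":[0,1,-158],"grip":75},{"rotation":[0,0,0],"translation":[0,1,-158],"grip":75},{"rotation":[0,0,0],"translation":[0,1,-158],"grip":40},{"rotation":[0,0,0],"translation":[0,1,-158],"grip":40},{"rotation":[0,0,0],"translation":[0,1,-158],"grip":40},{"rotation":[0,0,0],"translation":[0,1,-158],"grip":40},{"rotation":[0,0,0],"translation":[0,1,-158],"grip":40},{"rotation":[0,0,0],"translation":[0,1,-158],"grip":40}]' 80
```

```text
time: 14.45
ee_pos: [0.4072, 0.3323, 0.0239]
tcp_rot: [179.8, 40.0, -179.0]
wrist_force: [-1.0, -0.3, 6.6]
opening: 0.051
grasp_force: 84.2
```

```bash
python3 -m jog '[{"rotation":[0,0,0],"translation":[0,0,15],"grip":40},{"rotation":[0,0,0],"translation":[0,0,40],"grip":40},{"rotation":[0,0,0],"translation":[0,0,70],"grip":40},{"rotation":[0,0,0],"translation":[10,-5,100],"grip":40},{"rotation":[0,0,0],"translation":[35,-25,105],"grip":40},{"rotation":[0,0,0],"translation":[65,-50,105],"grip":40},{"rotation":[0,0,0],"translation":[95,-80,105],"grip":40},{"rotation":[0,0,0],"translation":[105,-110,105],"grip":40},{"rotation":[0,0,0],"translation":[112,-140,105],"grip":40},{"rotation":[0,0,0],"translation":[118,-170,105],"grip":40},{"rotation":[0,0,0],"translation":[122,-200,105],"grip":40},{"rotation":[0,0,1],"translation":[126,-230,105],"grip":40},{"rotation":[0,0,1],"translation":[129,-260,105],"grip":40},{"rotation":[0,0,1.9],"translation":[132,-290,105],"grip":40},{"rotation":[0,0,1.9],"translation":[136,-320,105],"grip":40},{"rotation":[0,0,1.9],"translation":[140,-345,105],"grip":40},{"rotation":[0,0,1.9],"translation":[140,-363,105],"grip":40},{"rotation":[0,0,1.9],"translation":[140,-363,105],"grip":40},{"rotation":[0,0,1.9],"translation":[140,-363,105],"grip":40}]' 80
python3 - <<'E'
from h import *
p,d=imaging.camera('scene'); cv2.imwrite('pics/s2.png',p[:,:,::-1]); print(readout.get_obs()['q'])
E
```

```text
time: 16.35
ee_pos: [0.5461, -0.0316, 0.1264]
tcp_rot: [179.9, 39.8, -177.1]
wrist_force: [-0.3, 0.2, -3.4]
opening: 0.0507
grasp_force: 84.7
[ -6.41239072 -35.45514646 -44.44494487  41.53956394   6.07145503
  -7.22562507]
```

View pics/s2.png

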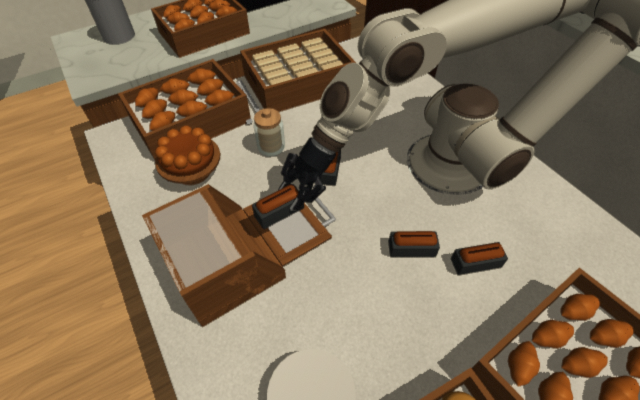

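The scene view shows the tin upright in the gripper at (278,202), over the level flap and in line with the opening. I'll slide it in and lower it.

```bash
python3 -m jog '[{"rotation":[0,0,0],"translation":[5,0,-20],"grip":40},{"rotation":[0,0,0],"translation":[20,1,-40],"grip":40},{"rotation":[0,0,0],"translation":[45,2,-42],"grip":40},{"rotation":[0,0,0],"translation":[70,4,-42],"grip":40},{"rotation":[0,0,0],"translation":[95,5,-42],"grip":40},{"rotation":[0,0,0],"translation":[120,6,-42],"grip":40},{"rotation":[0,0,0],"translation":[145,8,-42],"grip":40},{"rotation":[0,0,0],"translation":[160,9,-42],"grip":40},{"rotation":[0,0,0],"translation":[168,9,-42],"grip":40},{"rotation":[0,0,0],"translation":[168,9,-48],"grip":40},{"rotation":[0,0,0],"translation":[168,9,-54],"grip":40},{"rotation":[0,0,0],"translation":[168,9,-58],"grip":40},{"rotation":[0,0,0],"translation":[168,9,-61],"grip":40},{"rotation":[0,0,0],"translation":[168,9,-61],"grip":40}]' 80
```

```text
time: 17.8
ee_pos: [0.714, -0.0225, 0.0655]
tcp_rot: [179.9, 39.9, -177.0]
wrist_force: [-0.6, -0.5, -3.4]
opening: 0.0511
grasp_force: 84.6
```

Still carrying the full weight (-3.4 N). I'll lower it the last couple of millimetres.

```bash
python3 -m jog '[{"rotation":[0,0,0],"translation":[0,0,-2],"grip":40},{"rotation":[0,0,0],"translation":[0,0,-3],"grip":40},{"rotation":[0,0,0],"translation":[0,0,-3],"grip":40}]' 80
```

```text
time: 18.1
ee_pos: [0.7149, -0.0225, 0.0639]
tcp_rot: [180.0, 40.0, -177.0]
wrist_force: [-0.1, 0.1, -1.6]
opening: 0.051
grasp_force: 84.8
```

```bash
python3 -m jog '[{"rotation":[0,0,0],"translation":[0,0,-1.5],"grip":40},{"rotation":[0,0,0],"translation":[0,0,-1.5],"grip":75},{"rotation":[0,0,0],"translation":[0,0,-1.5],"grip":75},{"rotation":[0,0,0],"translation":[0,0,-1.5],"grip":75},{"rotation":[0,0,0],"translation":[0,0,-1.5],"grip":75},{"rotation":[0,0,0],"translation":[0,0,-1.5],"grip":75},{"rotation":[0,0,0],"translation":[-13,-1,14],"grip":75},{"rotation":[0,0,0],"translation":[-32,-2,30],"grip":75},{"rotation":[0,0,0],"translation":[-65,-3,40],"grip":75},{"rotation":[0,0,0],"translation":[-105,-5,50],"grip":75},{"rotation":[0,0,0],"translation":[-145,-7,80],"grip":75},{"rotation":[0,0,0],"translation":[-165,-8,110],"grip":75},{"rotation":[0,0,0],"translation":[-165,-8,110],"grip":75}]' 80
python3 - <<'E'
from h import *
np.set_printoptions(precision=3,suppress=True)
cur=R.from_euler('xyz',readout.get_obs()['tcp_rot'],degrees=True)
for y in (92.9,): print((R.from_euler('xyz',[180,0,y],degrees=True)*cur.inv()).as_rotvec(degrees=True))
E
python3 see.py w4 tin flap_bar flap_hinge
```

```text
time: 19.4
ee_pos: [0.5498, -0.0307, 0.1799]
tcp_rot: [-179.9, 40.4, -177.0]
wrist_force: [1.4, 0.5, 1.4]
opening: 0.075
grasp_force: 0.0
[ 30.011  33.201 -86.015]
19.4 [ 0.54979509 -0.0307469   0.17987125] [-179.94141782   40.43538407 -176.9629503 ] [ -6.28945891 -35.75891865 -39.04265024  46.64956767   5.97541801
  -7.12440624]
tin 0.81 [316. 207.] [ 0.677179   -0.0267052   0.07435333]
flap_hinge 0.73 [316. 152.] [ 0.62255234 -0.02904123  0.045917  ]
```

View pics/w4.png

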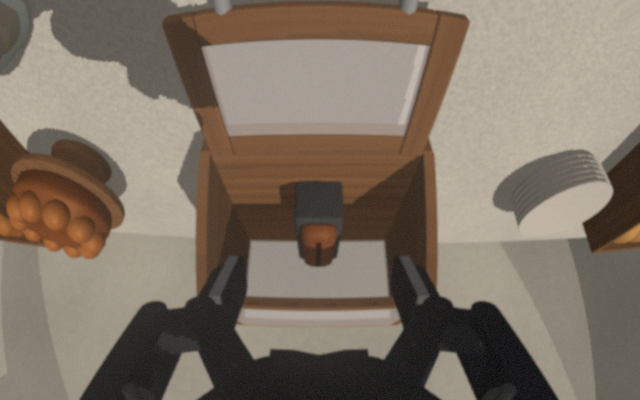

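The wrist view shows the tin standing free and upright inside at (318,220), its front face at x≈0.677, and the flap level above it in this flipped view. Next, back over the bar.

```bash
python3 -m jog '[{"rotation":[15,16.6,-43],"translation":[-30,0,50],"grip":40},{"rotation":[15,16.6,-43],"translation":[-30,0,50],"grip":28},{"rotation":[15,16.6,-43],"translation":[-30,0,50],"grip":28},{"rotation":[15,16.6,-43],"translation":[-30,0,50],"grip":28},{"rotation":[15,16.6,-43],"translation":[-30,0,50],"grip":28},{"rotation":[15,16.6,-43],"translation":[-30,0,50],"grip":28},{"rotation":[30,33.2,-86],"translation":[-60,-4,50],"grip":28},{"rotation":[30,33.2,-86],"translation":[-60,-4,50],"grip":28},{"rotation":[30,33.2,-86],"translation":[-60,-4,50],"grip":28},{"rotation":[30,33.2,-86],"translation":[-60,-4,50],"grip":28},{"rotation":[30,33.2,-86],"translation":[-111,-7,20],"grip":28},{"rotation":[30,33.2,-86],"translation":[-111,-7,-30],"grip":28},{"rotation":[30,33.2,-86],"translation":[-111,-7,-70],"grip":28},{"rotation":[30,33.2,-86],"translation":[-111,-7,-70],"grip":28},{"rotation":[30,33.2,-86],"translation":[-111,-7,-70],"grip":28}]' 40
python3 see.py w5 flap_bar
```

```text
time: 21.1
ee_pos: [0.4384, -0.0373, 0.1031]
tcp_rot: [-179.9, -0.5, 92.9]
wrist_force: [1.3, -0.5, 1.5]
opening: 0.028
grasp_force: 0.0
21.1 [ 0.43840976 -0.03728083  0.10309064] [-179.94108883   -0.51492606   92.91160566] [ -5.1853744  -10.63205455 -19.08002402  81.68288536   0.5014945
  81.90218255]
flap_bar 0.67 [322. 221.] [ 0.44240515 -0.03655733  0.04492844]
```

View pics/w5.png

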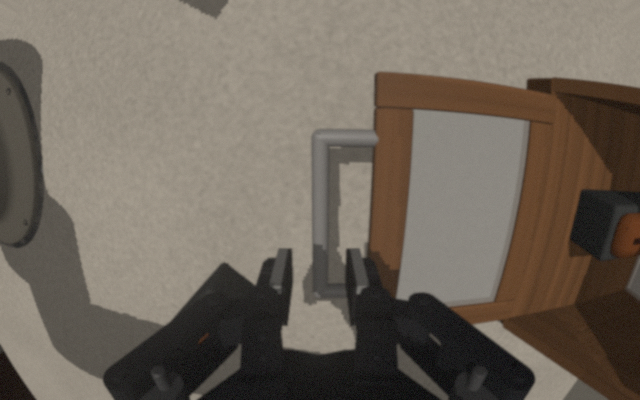

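The bar is at column 321, centred between the fingers at columns 290 and 347, and the right finger clears the flap's edge. I'll pinch it.

```bash
python3 -m jog '[{"rotation":[0,0,0],"translation":[0,0,-30],"grip":28},{"rotation":[0,0,0],"translation":[0,0,-60],"grip":28},{"rotation":[0,0,0],"translation":[0,0,-78],"grip":28},{"rotation":[0,0,0],"translation":[0,0,-78],"grip":28},{"rotation":[0,0,0],"translation":[0,0,-78],"grip":5},{"rotation":[0,0,0],"translation":[0,0,-78],"grip":5},{"rotation":[0,0,0],"translation":[0,0,-78],"grip":5},{"rotation":[0,0,0],"translation":[0,0,-78],"grip":5}]' 50
```

```text
time: 22.0
ee_pos: [0.4393, -0.0374, 0.0277]
tcp_rot: [179.8, -0.5, 92.9]
wrist_force: [-4.8, 1.0, 4.0]
opening: 0.0097
grasp_force: 48.9
```

```bash
python3 -m jog '[{"rotation":[0,0,0],"translation":[0,0,8],"grip":5},{"rotation":[0,0,0],"translation":[0,0,17],"grip":5},{"rotation":[0,0,0],"translation":[3,0,33],"grip":5},{"rotation":[0,0,0],"translation":[6,0,49],"grip":5},{"rotation":[0,0,0],"translation":[11,0,64],"grip":5},{"rotation":[0,0,0],"translation":[17,0,79],"grip":5},{"rotation":[0,0,0],"translation":[25,1,93],"grip":5},{"rotation":[0,0,0],"translation":[33,1,107],"grip":5},{"rotation":[0,0,0],"translation":[43,2,120],"grip":5},{"rotation":[0,0,0],"translation":[54,2,132],"grip":5},{"rotation":[0,0,0],"translation":[66,3,143],"grip":5},{"rotation":[0,0,0],"translation":[79,4,153],"grip":5},{"rotation":[0,0,0],"translation":[93,4,162],"grip":5},{"rotation":[0,0,0],"translation":[107,5,169],"grip":5},{"rotation":[0,0,0],"translation":[107,5,169],"grip":5}]' 50
```

```text
time: 23.5
ee_pos: [0.5467, -0.0318, 0.1991]
tcp_rot: [179.7, -0.5, 92.9]
wrist_force: [-9.5, 3.0, 18.1]
opening: 0.01
grasp_force: 52.7
```

```bash
python3 -m jog '[{"rotation":[0,0,0],"translation":[7,0,6],"grip":5},{"rotation":[0,0,0],"translation":[15,1,9],"grip":5},{"rotation":[0,0,0],"translation":[30,2,14],"grip":5},{"rotation":[0,0,0],"translation":[46,2,18],"grip":5},{"rotation":[0,0,0],"translation":[62,3,20],"grip":5},{"rotation":[0,0,0],"translation":[78,4,20],"grip":5},{"rotation":[0,0,0],"translation":[95,5,20],"grip":5},{"rotation":[0,0,0],"translation":[111,6,18],"grip":5},{"rotation":[0,0,0],"translation":[127,6,14],"grip":5},{"rotation":[0,0,0],"translation":[142,7,9],"grip":5},{"rotation":[0,0,0],"translation":[151,8,6],"grip":5},{"rotation":[0,0,0],"translation":[157,8,3],"grip":5},{"rotation":[0,0,0],"translation":[158,8,3],"grip":5},{"rotation":[0,0,0],"translation":[158,8,3],"grip":5}]' 50
```

```text
time: 24.9
ee_pos: [0.7034, -0.0237, 0.1983]
tcp_rot: [179.9, -0.6, 92.9]
wrist_force: [-1.9, 5.4, 2.7]
opening: 0.0098
grasp_force: 54.1
```

The TCP is at x = 0.703, against 0.702 when the flap was first pinched shut, so it's shut. I'll release and rise.

```bash
python3 -m jog '[{"rotation":[0,0,0],"translation":[0,0,0],"grip":50},{"rotation":[0,0,0],"translation":[0,0,0],"grip":50},{"rotation":[0,0,0],"translation":[0,0,0],"grip":50},{"rotation":[0,0,0],"translation":[0,0,0],"grip":50},{"rotation":[0,0,0],"translation":[0,0,30],"grip":50},{"rotation":[0,0,0],"translation":[0,0,70],"grip":50},{"rotation":[0,0,0],"translation":[-40,0,100],"grip":50},{"rotation":[0,0,0],"translation":[-90,0,120],"grip":50},{"rotation":[0,0,0],"translation":[-140,0,120],"grip":50},{"rotation":[0,0,0],"translation":[-190,0,120],"grip":50},{"rotation":[0,0,0],"translation":[-240,0,120],"grip":50},{"rotation":[0,0,0],"translation":[-240,0,120],"grip":50},{"rotation":[0,0,0],"translation":[-240,0,120],"grip":50}]'
python3 - <<'E'
from h import *
a,d=imaging.camera('scene'); b,d2=imaging.camera('top')
v,u=np.where(d[180:260,170:300]>0); P=np.array([world('scene',x+170,y+180,d[y+180,x+170]) for y,x in zip(v,u)])
B=P[(P[:,2]>.196)&(P[:,2]<.23)]; print('bar',len(B),B.mean(0))
cv2.imwrite('pics/end.png',np.hstack([a[100:340,130:480],cv2.resize(b[70:240,190:440],None,fx=1.41,fy=1.41)[:240]])[:,:,::-1])
E
```

```text
time: 26.2
ee_pos: [0.4627, -0.0245, 0.3185]
tcp_rot: [179.8, -0.5, 92.9]
wrist_force: [-0.2, 0.6, 0.3]
opening: 0.05
grasp_force: 0.0Traceback (most recent call last):
  File "<stdin>", line 3, in <module>
  File "h.py", line 5, in world
    i=imaging.camera_info(cam); f=200/np.tan(np.radians(i['vertical_fov']/2))
ValueError: time passes only in moves, steps and waits
```

```bash
python3 - <<'E'
from h import *
a,d=imaging.camera('scene'); b,d2=imaging.camera('top')
i=imaging.camera_info('scene'); f=200/np.tan(np.radians(i['vertical_fov']/2)); E=np.array(i['extrinsics'])
v,u=np.mgrid[180:260,170:300]; D=d[180:260,170:300]
P=(np.stack([(u-i['cx'])/f*D,(v-i['cy'])/f*D,D],-1)@E[:3,:3].T+E[:3,3])[D>0]
B=P[(P[:,2]>.196)&(P[:,2]<.23)&(P[:,0]>.6)]; print('bar',len(B),cv2.minAreaRect((B[:,:2]*1000).astype(np.float32)))
cv2.imwrite('pics/end.png',np.hstack([a[100:340,130:480],cv2.resize(b[70:241,190:440],None,fx=1.41,fy=1.41)[:240]])[:,:,::-1])
E
```

```text
bar 294 ((700.2289428710938, -22.731239318847656), (18.148117065429688, 129.83680725097656), 2.7977118492126465)
```

View pics/end.png

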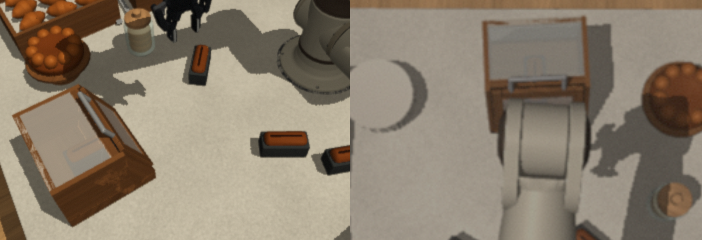

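The flap is shut: the bar is at x = 700.2, the same as at the start. The tin is out of sight inside the cabinet, the bystanders are where they were, and the arm is clear.

```bash
python3 -c "
from workcell import bot; print(bot.job_done())"
```

```text
the job is handed in; nothing more can be done
None
```

I handed the job in at about 26 s: the loaf tin was set down upright on the cabinet floor and let go, the flap is shut (its bar is back at its starting position), and the jar, plates and cake stand look unmoved; the judge's verdict wasn't shown.

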